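# Pack a clip housing snugly in the press sled

### The job

An orange clip housing lies loose in the nest of the hand press's sled: to feel its free play, slide it gently to the near end stop (robot side) and then back against the far one, and leave it there. Stand the two aluminium packers from the rack that together fill the gap between housing and near stop snugly, without forcing them, side by side in that gap, right down on the nest floor; leave the third in the rack. Then push the sled by its black grip fully home under the press and let go, leaving everything else on the bench undisturbed.

Things in the scene. Friction and masses are not known exactly. Their poses are not given: they have to be found in the camera images.
- press: Green hand press, fixed. Origin on the bench below the nest's centre when the sled is out. Own +y: the sled's way in; own x: the nest's long axis, +x away from the robot. Bed y -65..+315 mm. The head overhangs from y +120 mm, underside 210 mm up (ram foot at y +160, 127 mm up). Plywood loading board, 22 mm high, at x +97..+212, y -82..+58 mm.
- sled (a joint): Sled position (m): 0 fully out (start), grows to 0.160 fully home under the press. It runs along the press's own +y, with about 3 N of friction, and stays where it is left.
- nest (a point): Centre of the nest floor on the sled, 22 mm above the bench; axes as press. Nest 120 mm long between steel end stops (faces at x -60 near, +60 far; 14 thick, 70 wide, 20 above the floor). Side rails, inner faces y +-29, 4 thick, 4 high. Sled plate 150 x 86 mm. The housing starts touching neither stop; its free play is 120 mm less its length.
- sled_grip (a point): Point on the axis of the sled's upright black round grip, 18 mm in diameter, its top 57 mm and its foot 12 mm above the bench; this point is 45 mm above the bench. It stands out 100 mm from the nest's centre along the press's own -y, on a bar; push its -y side towards +y.
- housing_short: Orange ABS clip housing, a block 79.5 mm long (own x) x 50 wide (own y) x 24 high, about 70 g; two black recesses on top. Origin: centre of the underside. One of the three housings lies in the nest, long axis along the nest; the other two wait on the plywood loading board beside it.
- housing_mid: Orange ABS clip housing, a block 85.5 mm long (own x) x 50 wide (own y) x 24 high, about 70 g; two black recesses on top. Origin: centre of the underside. One of the three housings lies in the nest, long axis along the nest; the other two wait on the plywood loading board beside it.
- housing_long: Orange ABS clip housing, a block 91.5 mm long (own x) x 50 wide (own y) x 24 high, about 70 g; two black recesses on top. Origin: centre of the underside. One of the three housings lies in the nest, long axis along the nest; the other two wait on the plywood loading board beside it.
- packer_thin: Aluminium packer standing upright, 10 mm thick (own x), 69 mm high, mass about 65 g: a foot 50 mm wide (own y) and 26 mm high with rounded lower edges, and above it a gripping tab 26 mm wide with parallel sides up to 56 mm and a semicircular top.  Origin: centre of the underside, z up. Starts in one of the rack's three slots.
- packer_mid: Aluminium packer standing upright, 16 mm thick (own x), 69 mm high, mass about 100 g: a foot 50 mm wide (own y) and 26 mm high with rounded lower edges, and above it a gripping tab 26 mm wide with parallel sides up to 56 mm and a semicircular top.  Origin: centre of the underside, z up. Starts in one of the rack's three slots.
- packer_thick: Aluminium packer standing upright, 22 mm thick (own x), 69 mm high, mass about 140 g: a foot 50 mm wide (own y) and 26 mm high with rounded lower edges, and above it a gripping tab 26 mm wide with parallel sides up to 56 mm and a semicircular top.  Origin: centre of the underside, z up. Starts in one of the rack's three slots.
- rack: Fixed wooden rack, 114 x 70 mm, holding the packers. Origin: centre of its underside. Floor 6 mm, walls 6 mm thick and up to 20 mm above the bench between three slots 30 mm wide, side by side along own x at -36, 0, +36 mm, open at both y ends; packers' thickness lies along rack x.
- funnel: Yellow polyethylene funnel standing mouth down, 90 mm across, 105 high; leave alone. Origin: centre of underside.
- valve_knob: Matte black acetal valve knob, 44 mm across, 32 high; leave alone. Origin: centre of underside.
- deburr_tool: Screwdriver-like deburring tool lying on the bench; leave alone.
- bench_brush: Bench brush lying on the bench; leave alone.
Mind the look-alikes: they are no part of the job. Leave any purple look-alike of the housing_short alone.

How it is judged:
By the outcome, as a careful person would: the job done as asked, in the order asked, and still so for the second after the job is handed in, with the robot touching nothing.
It also fails if it takes over 72 s, if anything falls off the work surface, if the arm or the gripper's body presses on something with over 40 N, if the wrist force passes 120 N, or if a joint passes its speed limit or range.

### The arm

A 7-joint arm with a two-finger parallel gripper is mounted at the origin on the work surface. World frame = base frame: x ahead of the robot, y to its left, z up, the work surface at z = 0. Lengths are in m, angles in rad, forces in N, time in s.
With the tool pointing down it reaches from about 0.4 to 0.875 m from the base axis. Payload 19.3 kg.
Tool frame: the origin (TCP) lies between the finger pads; the fingertips stand bot.tcp_to_tips ahead of it and the grasp point (between the pads) is the TCP (bot.tcp_to_tips is the distance from the TCP to the fingertips, in m); z points along the fingers, y is the line along which they close (so a half turn about z gives the same grasp; the last joint's range is limited). The gripper opens to 85 mm and grips with 20 to 120 N. Pads are 22 mm wide; open, the fingers measure 114 mm over their backs; the gripper's body (76 mm by 85 mm) begins 54 mm behind the grasp point. The pads swing forward as they close: fully open they stand 13 mm farther back than shut.
Start: joints at [-1.251, 0.521, -0.036, 1.599, 0.021, 1.021, -0.113], TCP at [0.238, 0.578, 0.25] pointing down, gripper open.
Joint ranges: [-2.91, 2.91], [-0.3, 2.13], [-1.5, 1.42], [0.17, 2.43], [-1.26, 4.41], [0.16, 1.93], [-2.52, 2.52]. Speed limits (rad/s): [1.89, 1.89, 2.39, 2.39, 3.01, 3.01, 3.01].

### API

Orientations are given as [roll, pitch, yaw] about the fixed x, y, z axes, in that order (R = Rz(yaw) Ry(pitch) Rx(roll)).
In Python, from workcell import telemetry, grab_frame, bot gives the robot as it stands. The module is installed in compiled form; this text tells all that it offers.
- The arm moves only by the shell command python3 -m crank 'ROWS' [FORCE]. ROWS is text: rows parted by semicolons, each of 7 numbers parted by spaces: the finger opening in m, from 0 to 0.0854, then the shift along the tool's x, y, z in m, then the turn, a rotation vector about the tool's x, y, z in degrees. A call has exactly 8 rows; each row shifts and turns the commanded pose from where the row before left it, along the tool's axes as they then stand; what a row does not reach is not made up. A row lasts 1/12 s, in which the tool goes at most 41.7 mm and 7.16 degrees, less where a joint would pass 70% of its speed; a pose out of reach is approached as far as the arm can. A call with a gripper value outside its range is refused whole. The fingers move at their own pace and stop on an object; FORCE is the grip in N (left out, the last holds). Time passes only in rows, so rows that do not move let the fingers close, or fill a call up. It gives the time, the measured TCP pose, the force, the opening and the grip force at its end, in the units of the state.
- telemetry.observe(): the state, without advancing time (a new reading comes with each control period).
- grab_frame(name): name is "scene" or "top"; returns a dict with "pixels" (480x640x3 uint8, red, green, blue), "depth" (480x640 float32, m along the optical axis (not along the pixel's ray), 0 where there is no reading), "vertical_fov" (degrees; the focal length in pixels is half the picture's height over the tangent of half this angle, whatever the lens; pixels are square), "cx", "cy" (the principal point, pixels), "distortion" ([k1, k2, p1, p2, k3] as OpenCV has them; the pictures are not rectified), "R" (3x3) and "t" (3): a world point X has camera coordinates R X + t. Camera axes: x right, y down, z forward; pixel columns grow to the right and rows downward; lengths in m; the calibration is good to about 2 mm. A picture is of the moment at which its call begins.
- bot.job_done(): hands the job in; it is judged then, once.
The state is a dict: "clock": time; "qpos": joint angles; "qd": joint speeds; "joint_efforts": joint torques, N m; "position": TCP position; "tool_rot": TCP orientation; "force": force on the tool from outside, world axes, zero at the start; "moment": the same for the moment, N m; "grip_width": finger opening in m; "finger_force": force on a finger pad.
Only numpy, scipy, OpenCV 4.12 (cv2) and the standard library are available. Lean on these libraries where they do the work, as an engineer would, in place of code of your own. Each camera call takes 0.05 s, during which the arm holds its last target. There are 200 camera calls.

## Working session

There is one attempt and no reset: what is moved stays moved. The work goes in short steps, Python scripts to look and compute and a shell command to move; the robot and the scene stay as the last step left them, time stands still between calls to the robot, and variables do not carry over. Pictures are saved under pics/ and viewed, at most 10 in all, crops included, and the job is handed in when it is done.

```bash
mkdir -p pics; cat > h.py <<'E'
import numpy as np, cv2
from workcell import telemetry, grab_frame, bot
def cam(n):
    f=grab_frame(n); F=240/np.tan(np.radians(f["vertical_fov"])/2)
    f["K"]=np.array([[F,0,f["cx"]],[0,F,f["cy"]],[0,0,1]]); f["D"]=np.array(f["distortion"],float)
    f["R"]=np.array(f["R"]); f["t"]=np.array(f["t"]); return f
def onplane(f,uv,z):
    p=cv2.undistortPoints(np.array(uv,float).reshape(-1,1,2),f["K"],f["D"]).reshape(-1,2)
    d=np.c_[p,np.ones(len(p))]@f["R"]; c=-f["R"].T@f["t"]
    return c+d*((z-c[2])/d[:,2])[:,None]
def cloud(f):
    v,u=np.mgrid[0:480,0:640]
    p=cv2.undistortPoints(np.c_[u.ravel(),v.ravel()].astype(float).reshape(-1,1,2),f["K"],f["D"]).reshape(-1,2)
    return ((np.c_[p,np.ones(len(p))]*f["depth"].reshape(-1,1)-f["t"])@f["R"]).reshape(480,640,3)
def proj(f,X):
    return cv2.projectPoints(np.array(X,float).reshape(-1,3),cv2.Rodrigues(f["R"])[0],f["t"],f["K"],f["D"])[0].reshape(-1,2)
def save(f,n): cv2.imwrite("pics/"+n,f["pixels"][:,:,::-1])
E
python3 - <<'E'
from h import *
for n in("scene","top"):
    f=cam(n); save(f,n+"0.png"); print(n,-f["R"].T@f["t"],f["R"][2],f["K"][0,0])
s=telemetry.observe(); print(s,bot.tcp_to_tips)
E
```

```text
scene [1.09998163 0.51870835 0.87898207] [-0.47971168 -0.51802025 -0.70818904] 505.3048563217941
top [ 0.45801318 -0.08978364  1.44165485] [ 0.07684567 -0.00134966 -0.99704209] 510.80363938557633
{'clock': 0.1, 'qpos': array([-1.25121722,  0.52192607, -0.03630544,  1.59990373,  0.02120846,
        1.02110569, -0.11279578]), 'qd': array([-0.00066791, -0.00047347, -0.00180514, -0.00242797, -0.00060418,
        0.00023019,  0.00105814]), 'joint_efforts': array([ 3.86850632e-03, -9.28488994e+01,  1.98453583e+00, -3.70535946e+01,
        1.82295585e-02,  5.57415246e-03,  7.09371335e-07]), 'position': array([0.23743373, 0.57786378, 0.24981811]), 'tool_rot': array([-3.14063860e+00,  8.39777733e-05,  2.75179132e+00]), 'force': array([-0.18029579, -0.24815355,  0.48734945]), 'moment': array([ 0.00699295, -0.05985735,  0.03948692]), 'finger_force': 0.0, 'grip_width': 0.08532642955297284} 0.019
```

View pics/scene0.png

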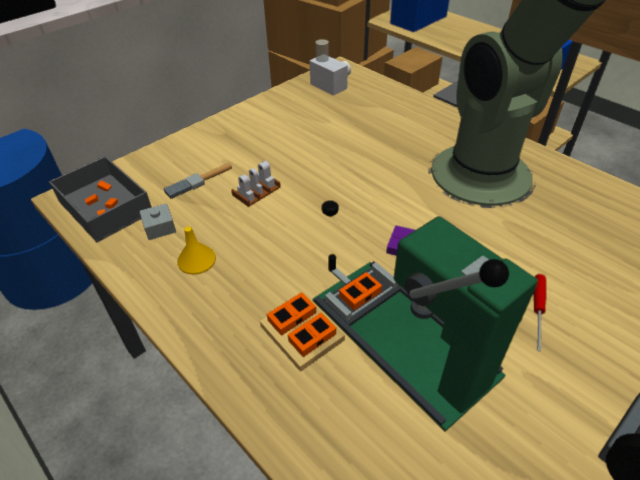

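View pics/top0.png

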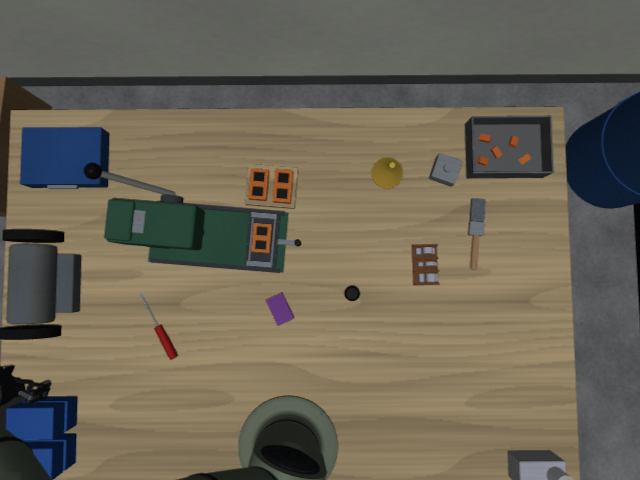

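The scene view shows the press (centre) with the nest at ~(362,288), the grip at (332,262), and the rack with 3 packers at (255,185). In the top view the nest is at ~(262,240), the grip at (298,242) and the rack at (425,264). The purple look-alike is at (280,309) and the knob at (352,293).

```bash
python3 - <<'E'
from h import *
T=cam("top");S=cam("scene")
for nm,f in(("top",T),("scene",S)):
    P=cloud(f); hsv=cv2.cvtColor(f["pixels"],cv2.COLOR_RGB2HSV)
    m=((hsv[...,0]<14)&(hsv[...,1]>200)&(hsv[...,2]>150)).astype(np.uint8)
    m=cv2.morphologyEx(m,cv2.MORPH_CLOSE,np.ones((9,9) if nm=="scene" else (5,5),np.uint8))
    n,l,st,c=cv2.connectedComponentsWithStats(m)
    for i in range(1,n):
        if st[i,4]<150: continue
        cn=max(cv2.findContours((l==i).astype(np.uint8),cv2.RETR_EXTERNAL,cv2.CHAIN_APPROX_NONE)[0],key=len)
        z=np.median(P[l==i][:,2])
        w=onplane(f,cn.reshape(-1,2),0.046)
        print(nm,c[i],st[i,4],"z",z,cv2.minAreaRect(w[:,:2].astype(np.float32)*1000))
# points: grip, rack, nest in top depth
P=cloud(T)
for b,nm in(((283,230,306,252),"grip"),((405,238,445,290),"rack")):
    Q=P[b[1]:b[3],b[0]:b[2]].reshape(-1,3)
    for lo,hi in((.045,.062),(.015,.024),(.06,.085)):
        q=Q[(Q[:,2]>lo)&(Q[:,2]<hi)]
        if len(q)>4: print(nm,lo,len(q),np.median(q,0),cv2.minAreaRect(q[:,:2].astype(np.float32)*1000))
a=cv2.resize(T["pixels"][190:290,230:310],None,fx=5,fy=5,interpolation=cv2.INTER_CUBIC)
b=cv2.resize(T["pixels"][230:300,395:455],None,fx=6,fy=6,interpolation=cv2.INTER_CUBIC)[:500]
b=np.pad(b,((0,500-b.shape[0]),(0,0),(0,0)))
cv2.imwrite("pics/crop1.png",np.hstack([a,b])[:,:,::-1])
a=cv2.resize(S["pixels"][240:360,290:410],None,fx=3.3,fy=3.3,interpolation=cv2.INTER_CUBIC)
b=cv2.resize(S["pixels"][145:215,220:290],None,fx=5.65,fy=5.65,interpolation=cv2.INTER_CUBIC)
h=min(len(a),len(b));cv2.imwrite("pics/crop2.png",np.hstack([a[:h],b[:h]])[:,:,::-1])
E
```

```text
scene [360.15261628 287.68168605] 688 z 0.04652169737908913 ((571.3108520507812, 71.22322082519531), (50.57875442504883, 79.2505111694336), 84.86125946044922)
scene [541.80357143 290.94642857] 224 z 0.025507591566555524 ((307.3357849121094, 343.701904296875), (92.1899642944336, 13.426788330078125), 27.844907760620117)
scene [301.38055222 321.30972389] 1666 z 0.045937382744252714 ((719.400634765625, 46.560211181640625), (116.93080139160156, 89.69829559326172), 85.04560852050781)
grip 0.045 32 [ 0.55611056 -0.02496179  0.05653209] ((556.4519653320312, -25.109106063842773), (14.0354642868042, 15.831901550292969), 87.36670684814453)
grip 0.015 55 [5.58833912e-01 3.89823489e-04 1.99956516e-02] ((561.5028686523438, 0.39749908447265625), (61.9329719543457, 30.21885871887207), 50.137325286865234)
grip 0.06 6 [ 0.558396   -0.0281466   0.06168473] ((557.2110595703125, -28.0303955078125), (8.153575897216797, 13.588621139526367), 89.8281478881836)
rack 0.045 36 [ 0.496522   -0.37142067  0.05470703] ((495.2319641113281, -381.8833923339844), (92.29407501220703, 29.154556274414062), 5.196885585784912)
rack 0.015 189 [ 0.49510531 -0.37664148  0.01930284] ((495.2210388183594, -380.9850769042969), (112.4048080444336, 70.5158462524414), 0.5420569777488708)
rack 0.06 179 [ 0.4911736  -0.37982885  0.07216342] ((493.88006591796875, -382.353759765625), (93.90909576416016, 28.461095809936523), 5.165013790130615)
```

View pics/crop1.png

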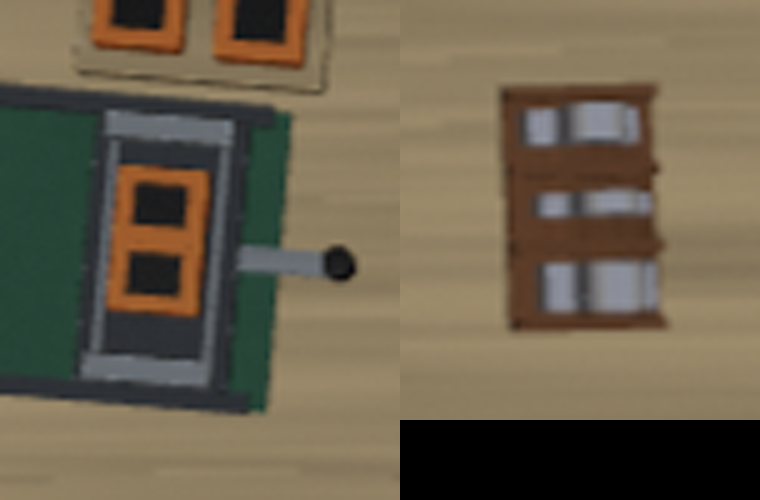

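View pics/crop2.png

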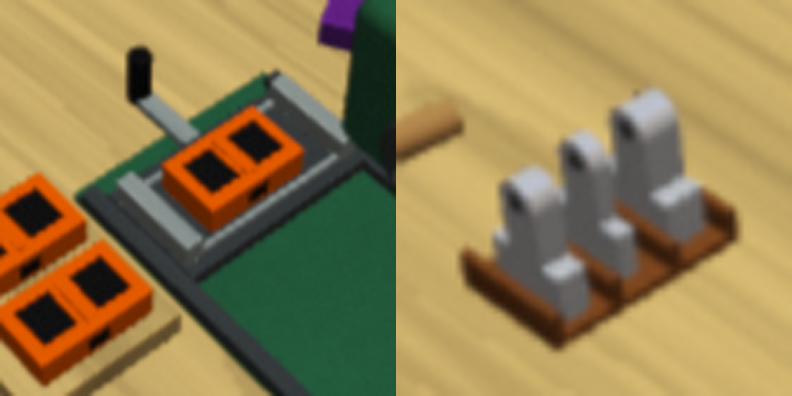

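Crop 1 shows the housing loose in the nest with the stops above and below it. The rack holds the packers mid, thin and thick from far to near. Crop 2 shows the same, with the housing measuring about 79 × 50 mm. Next I'll refine the press frame and the packer poses.

```bash
cat > m.py <<'E'
from h import *
def orange(f,z,k):
    hsv=cv2.cvtColor(f["pixels"],cv2.COLOR_RGB2HSV)
    m=((hsv[...,0]<17)&(hsv[...,1]>185)&(hsv[...,2]>110)).astype(np.uint8)
    m=cv2.morphologyEx(m,cv2.MORPH_CLOSE,np.ones((k,k),np.uint8))
    P=cloud(f); out=[]
    m[abs(P[...,2]-z)>.006]=0
    m=cv2.morphologyEx(m,cv2.MORPH_CLOSE,np.ones((k,k),np.uint8))
    for c in cv2.findContours(m,cv2.RETR_EXTERNAL,cv2.CHAIN_APPROX_NONE)[0]:
        if cv2.contourArea(c)<150: continue
        out.append(cv2.minAreaRect((onplane(f,c.reshape(-1,2),z)[:,:2]*1000).astype(np.float32)))
    return out
E
python3 - <<'E'
from m import *
T=cam("top");S=cam("scene")
for n,f in(("top",T),("scene",S)):
    for r in orange(f,.046,5): print(n,"orange",np.round(r[0],1),np.round(r[1],1),round(r[2],1))
    P=cloud(f); hsv=cv2.cvtColor(f["pixels"],cv2.COLOR_RGB2HSV)
    g=(hsv[...,1]<70)&(hsv[...,2]>90)&(abs(P[...,2]-.042)<.005)&(abs(P[...,0]-.57)<.1)&(abs(P[...,1]-.07)<.07)
    k,l,st,c=cv2.connectedComponentsWithStats(g.astype(np.uint8))
    for i in range(1,k):
        if st[i,4]<15: continue
        q=P[l==i]; 
        cn=cv2.findContours((l==i).astype(np.uint8),cv2.RETR_EXTERNAL,cv2.CHAIN_APPROX_NONE)[0][0]
        print(n,"stop",st[i,4],np.round(q.mean(0)*1000,1),[np.round(x,1) for x in cv2.minAreaRect((onplane(f,cn.reshape(-1,2),.042)[:,:2]*1000).astype(np.float32))])
    Q=P[(abs(P[...,0]-.495)<.07)&(abs(P[...,1]+.381)<.05)]
    # slot walls profile & packer tops
    t=Q[Q[:,2]>.045]; lab=np.argmin(abs(t[:,0:1]-np.array([.46,.495,.531])),1)
    for i in range(3):
        q=t[lab==i]; print(n,"packer",len(q),np.round(q.mean(0)*1000,1),np.round(np.percentile(q,[3,97],0)*1000,1).tolist())
    H=P[(P[...,2]>.12)&(P[...,1]>.1)&(P[...,0]>.3)&(P[...,0]<.8)&(P[...,1]<.48)]
    if len(H):print("head",np.round([H.min(0),H.max(0)],3))
E
```

```text
top orange [713.   13.2] [45.7 88.2] 85.2
top orange [718.2  80.3] [46.5 82.2] 85.1
top stop 110 [632.5  67.6  41.7] [array([632.3,  67.7]), array([67.5, 13.1]), np.float64(84.8)]
top stop 117 [499.   79.   42.1] [array([499. ,  79.6]), array([68.7, 13.2]), np.float64(85.2)]
top packer 96 [ 458.3 -382.5   68.9] [[448.1, -397.6, 47.3], [469.4, -371.7, 77.6]]
top packer 41 [ 495.3 -380.8   67.7] [[491.1, -395.6, 51.6], [499.2, -370.3, 77.1]]
top packer 66 [ 532.2 -374.2   68.5] [[524.3, -387.3, 49.8], [539.4, -364.2, 76.9]]
head [[0.527 0.189 0.128]
 [0.693 0.389 0.44 ]]
scene orange [720.7  47.6] [121.4  92.1] 85.0
scene orange [571.8  72.2] [53.  80.8] 83.9
scene stop 147 [500.5  75.5  42.2] [array([500.1,  77. ]), array([70.7, 14.4]), np.float64(85.2)]
scene stop 191 [633.4  65.8  42. ] [array([633.3,  65.3]), array([70.4, 14.6]), np.float64(86.0)]
scene packer 137 [ 461.9 -383.4   62.8] [[448.6, -399.8, 46.3], [470.7, -373.6, 75.9]]
scene packer 93 [ 498.5 -382.8   61.3] [[491.4, -399.2, 45.7], [502.9, -372.0, 75.0]]
scene packer 118 [ 534.9 -377.    62.5] [[524.2, -393.3, 46.7], [541.5, -367.3, 75.2]]
head [[0.53  0.188 0.12 ]
 [0.697 0.389 0.439]]
```

```bash
cat > to.py <<'E'
# usage: to.py x y z [yawdeg] in mm world, or n:px py pz in nest frame (mm); prints tool-frame shift mm + tool rotvec deg
import sys; from h import *; from scipy.spatial.transform import Rotation as R
N=np.array([566.3,72.8]); YAW=np.radians(-5)
s=telemetry.observe(); r=R.from_euler('xyz',s["tool_rot"]); p=np.array(s["position"])*1000
c,sn=np.cos(YAW),np.sin(YAW); M=np.array([[c,-sn],[sn,c]])
print("t",round(s["clock"],2),"pos",p.round(1),"yaw",np.degrees(s["tool_rot"]).round(2),"nest",(M.T@(p[:2]-N)).round(1),"F",np.round(s["force"],1),"w",round(s["grip_width"]*1000,1),"g",round(s["finger_force"],1))
def rep(xyz,yaw=175):
    q=R.from_euler('xyz',[180,0,yaw],degrees=True)
    print("shift now-frame",r.inv().apply(xyz-p).round(1),"target-frame",q.inv().apply(xyz-p).round(1),"rot",(r.inv()*q).as_rotvec(degrees=True).round(2))
for a in sys.argv[1:]:
    v=np.array([float(x) for x in a.split(":")[-1].split(",")])
    if a[0]=="n": v[:2]=N+M@v[:2]
    rep(v[:3],v[3] if len(v)>3 else 175)
E
python3 to.py 400,180,320 440,0,300
python3 -m crank '0.085 0 0 -0.02 0 0 -5.77; 0.085 0 0 -0.02 0 0 -5.77; 0.085 0 0 -0.02 0 0 -5.76; 0.085 0 0 0 0 0 0; 0.085 0 0 0 0 0 0;0.085 0 0 0 0 0 0;0.085 0 0 0 0 0 0;0.085 0 0 0 0 0 0' 20
python3 to.py 350,280,310 450,0,300 
```

```text
t 0.3 pos [237.5 578.  250.1] yaw [-179.98    0.    157.67] nest [-371.6  474.6] F [ 0.8  0.7 -0.4] w 85.2 g 0.0
shift now-frame [-301.6 -306.4  -69.8] target-frame [-196.6 -382.3  -69.9] rot [ -0.02   0.   -17.33]
shift now-frame [-407.  -457.7  -49.7] target-frame [-252.1 -558.2  -49.9] rot [ -0.02   0.   -17.33]
clock: 0.97
position: [0.2374, 0.5779, 0.3095]
tool_rot: [-3.14, -0.0, 3.053]
force: [0.3, 0.1, -0.6]
grip_width: 0.0851
finger_force: 0.0
t 0.97 pos [237.4 577.9 309.5] yaw [-1.7993e+02 -1.0000e-02  1.7492e+02] nest [-371.7  474.5] F [ 0.3  0.1 -0.6] w 85.1 g 0.0
shift now-frame [-1.385e+02 -2.867e+02 -2.000e-01] target-frame [-138.1 -286.9   -0.5] rot [-0.07 -0.01 -0.08]
shift now-frame [-262.9 -556.8   10.1] target-frame [-262.2 -557.1    9.5] rot [-0.07 -0.01 -0.08]
```

```bash
python3 -m crank '0.085 -.0173 -.0359 0 0 0 0;0.085 -.0173 -.0359 0 0 0 0;0.085 -.0173 -.0359 0 0 0 0;0.085 -.0173 -.0359 0 0 0 0;0.085 -.0173 -.0359 0 0 0 0;0.085 -.0173 -.0359 0 0 0 0;0.085 -.0173 -.0359 0 0 0 0;0.085 -.0173 -.0359 0 0 0 0' 20 && python3 -m crank '0.085 -.0155 -.0338 0 0 0 0;0.085 -.0155 -.0338 0 0 0 0;0.085 -.0155 -.0338 0 0 0 0;0.085 -.0155 -.0338 0 0 0 0;0.085 -.0155 -.0338 0 0 0 0;0.085 -.0155 -.0338 0 0 0 0;0.085 -.0155 -.0338 0 0 0 0;0.085 -.0155 -.0338 0 0 0 0'
python3 to.py 571.5,71.7,120 571.5,71.7,49
```

```text
clock: 1.63
position: [0.3503, 0.2779, 0.3101]
tool_rot: [-3.141, -0.0, 3.053]
force: [1.7, 1.5, 1.4]
grip_width: 0.0846
finger_force: 0.0
clock: 2.3
position: [0.45, -0.0022, 0.3102]
tool_rot: [-3.142, -0.0, 3.053]
force: [1.2, 0.7, -0.4]
grip_width: 0.0848
finger_force: 0.0
t 2.3 pos [450.   -2.2 310.2] yaw [-180.     -0.    174.95] nest [-109.3  -84.8] F [ 1.2  0.7 -0.4] w 84.8 g 0.0
shift now-frame [-114.5   84.3  190.2] target-frame [-114.6   84.2  190.2] rot [-0.   -0.   -0.05]
shift now-frame [-114.5   84.3  261.2] target-frame [-114.6   84.2  261.2] rot [-0.   -0.   -0.05]
```

```bash
python3 -m crank '0.085 -.0191 .01405 .0317 0 0 0;0.085 -.0191 .01405 .0317 0 0 0;0.085 -.0191 .01405 .0317 0 0 0;0.085 -.0191 .01405 .0317 0 0 0;0.085 -.0191 .01405 .0317 0 0 0;0.085 -.0191 .01405 .0317 0 0 0;0.085 0 0 0 0 0 0;0.085 0 0 0 0 0 0'
python3 to.py 571.5,71.7,51
python3 - <<'E'
from h import *
f=cam("scene"); a=cv2.resize(f["pixels"][190:340,270:470],None,fx=3.5,fy=3.5,interpolation=cv2.INTER_CUBIC); cv2.imwrite("pics/above.png",a[:,:,::-1])
E
```

```text
clock: 2.97
position: [0.5706, 0.0738, 0.1175]
tool_rot: [-3.14, -0.004, 3.054]
force: [0.4, -0.7, -0.4]
grip_width: 0.0848
finger_force: 0.0
t 2.97 pos [570.6  73.8 117.5] yaw [-179.9    -0.24  174.99] nest [4.2 1.3] F [ 0.4 -0.7 -0.4] w 84.8 g 0.0
shift now-frame [-1.4 -1.9 66.5] target-frame [-1.1 -2.  66.5] rot [-0.1  -0.24 -0.01]
```

View pics/above.png

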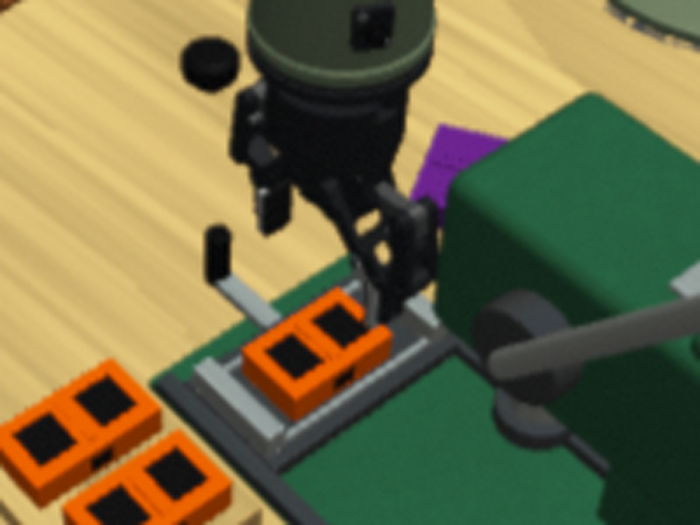

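The picture shows the open gripper above the nest, straddling the housing (about (315,350)) and clear of the head. I'll descend and close lightly.

```bash
python3 -m crank '0.085 0 -.001 .02 0 0 0;0.085 0 -.001 .02 0 0 0;0.085 0 0 .02 0 0 0;0.085 0 0 .004 0 0 0;0.085 0 0 0.001 0 0 0;0.065 0 0 0 0 0 0;0.055 0 0 0 0 0 0;0.048 0 0 0 0 0 0' 20 && python3 -m crank '0.046 0 0 0 0 0 0;0.046 0 0 0 0 0 0;0.046 0 0 0 0 0 0;0.046 0 0 0 0 0 0;0.046 0 0 0 0 0 0;0.046 0 0 0 0 0 0;0.046 0 0 0 0 0 0;0.046 0 0 0 0 0 0' 20; python3 to.py
```

```text
clock: 3.68
position: [0.572, 0.0716, 0.0565]
tool_rot: [3.141, 0.002, 3.053]
force: [0.2, -0.6, 0.4]
grip_width: 0.051
finger_force: 0.0
clock: 4.35
position: [0.572, 0.0716, 0.0565]
tool_rot: [3.141, 0.002, 3.054]
force: [-1.2, -0.5, 13.5]
grip_width: 0.0494
finger_force: 20.1
t 4.35 pos [572.   71.6  56.5] yaw [1.7997e+02 1.0000e-01 1.7496e+02] nest [ 5.8 -0.7] F [-1.2 -0.5 13.5] w 49.4 g 20.1
```

```bash
python3 -m crank '0.046 0 0 -.0006 0 0 0;0.046 0 0 0 0 0 0;.046 .003 0 0 0 0 0;.046 .004 0 0 0 0 0;.046 .004 0 0 0 0 0;.046 .004 0 0 0 0 0;.046 .004 0 0 0 0 0;.046 .002 0 0 0 0 0'; python3 to.py;  python3 -m crank '.046 .0005 0 0 0 0 0;.046 .0005 0 0 0 0 0;.046 .0005 0 0 0 0 0;.046 .0005 0 0 0 0 0;.046 .0005 0 0 0 0 0;.046 0 0 0 0 0 0;.046 0 0 0 0 0 0;.046 0 0 0 0 0 0';python3 to.py
```

```text
clock: 5.02
position: [0.5513, 0.0735, 0.0566]
tool_rot: [3.141, 0.003, 3.054]
force: [4.3, -1.0, 5.1]
grip_width: 0.0491
finger_force: 21.4
t 5.02 pos [551.3  73.5  56.6] yaw [1.7997e+02 1.5000e-01 1.7496e+02] nest [-15.   -0.6] F [ 4.3 -1.   5.1] w 49.1 g 21.4
clock: 5.68
position: [0.5491, 0.0736, 0.0566]
tool_rot: [3.141, 0.003, 3.054]
force: [2.3, -0.8, 6.0]
grip_width: 0.0489
finger_force: 21.5
t 5.68 pos [549.1  73.6  56.6] yaw [1.7997e+02 1.5000e-01 1.7496e+02] nest [-17.2  -0.7] F [ 2.3 -0.8  6. ] w 48.9 g 21.5
```

```bash
python3 -m crank '.046 .0005 0 0 0 0 0;.046 .0005 0 0 0 0 0;.046 .0005 0 0 0 0 0;.046 .0005 0 0 0 0 0;.046 0 0 0 0 0 0;.046 0 0 0 0 0 0;.046 0 0 0 0 0 0;.046 0 0 0 0 0 0';python3 to.py;python3 -m crank '.046 .0005 0 0 0 0 0;.046 .0005 0 0 0 0 0;.046 .0005 0 0 0 0 0;.046 0 0 0 0 0 0;.046 0 0 0 0 0 0;.046 0 0 0 0 0 0;.046 0 0 0 0 0 0;.046 0 0 0 0 0 0';python3 to.py
```

```text
clock: 6.35
position: [0.5472, 0.0739, 0.0566]
tool_rot: [3.141, 0.003, 3.054]
force: [4.7, -0.0, 7.2]
grip_width: 0.0493
finger_force: 21.6
t 6.35 pos [547.2  73.9  56.6] yaw [1.7997e+02 1.5000e-01 1.7496e+02] nest [-19.1  -0.6] F [ 4.7 -0.   7.2] w 49.3 g 21.6
clock: 7.02
position: [0.547, 0.0738, 0.0567]
tool_rot: [3.141, 0.005, 3.053]
force: [11.6, -1.8, 0.5]
grip_width: 0.0492
finger_force: 21.0
t 7.02 pos [547.   73.8  56.7] yaw [179.95   0.31 174.94] nest [-19.3  -0.7] F [11.6 -1.8  0.5] w 49.2 g 21.0
```

```bash
python3 -m crank '.046 -.003 0 0 0 0 0;.046 -.006 0 0 0 0 0;.046 -.006 0 0 0 0 0;.046 -.006 0 0 0 0 0;.046 -.006 0 0 0 0 0;.046 -.006 0 0 0 0 0;.046 -.004 0 0 0 0 0;.046 -.0015 0 0 0 0 0';python3 to.py;  python3 -m crank '.046 -.0005 0 0 0 0 0;.046 -.0005 0 0 0 0 0;.046 -.0005 0 0 0 0 0;.046 -.0005 0 0 0 0 0;.046 0 0 0 0 0 0;.046 0 0 0 0 0 0;.046 0 0 0 0 0 0;.046 0 0 0 0 0 0';python3 to.py; python3 -m crank '.046 -.0005 0 0 0 0 0;.046 -.0005 0 0 0 0 0;.046 -.0005 0 0 0 0 0;.046 0 0 0 0 0 0;.046 0 0 0 0 0 0;.046 0 0 0 0 0 0;.046 0 0 0 0 0 0;.046 0 0 0 0 0 0';python3 to.py
```

```text
clock: 7.68
position: [0.5824, 0.0707, 0.0564]
tool_rot: [3.141, -0.001, 3.054]
force: [-12.0, 1.4, 19.7]
grip_width: 0.0491
finger_force: 23.1
t 7.68 pos [582.4  70.7  56.4] yaw [ 1.7999e+02 -8.0000e-02  1.7497e+02] nest [16.2 -0.7] F [-12.    1.4  19.7] w 49.1 g 23.1
clock: 8.35
position: [0.5839, 0.0705, 0.0564]
tool_rot: [3.141, -0.002, 3.054]
force: [-9.4, 0.2, 17.3]
grip_width: 0.049
finger_force: 22.8
t 8.35 pos [583.9  70.5  56.4] yaw [ 1.7999e+02 -1.0000e-01  1.7497e+02] nest [17.7 -0.7] F [-9.4  0.2 17.3] w 49.0 g 22.8
clock: 9.02
position: [0.5854, 0.0705, 0.0564]
tool_rot: [3.141, -0.002, 3.054]
force: [-9.5, 0.7, 18.0]
grip_width: 0.0496
finger_force: 22.8
t 9.02 pos [585.4  70.5  56.4] yaw [ 1.7999e+02 -1.0000e-01  1.7497e+02] nest [19.2 -0.7] F [-9.5  0.7 18. ] w 49.6 g 22.8
```

```bash
python3 -m crank '.046 0 0 -.0005 0 0 0;.046 -.0005 0 0 0 0 0;.046 -.0005 0 0 0 0 0;.046 -.0005 0 0 0 0 0;.046 0 0 0 0 0 0;.046 0 0 0 0 0 0;.046 0 0 0 0 0 0;.046 0 0 0 0 0 0';python3 to.py;  python3 -m crank '.046 -.0005 0 0 0 0 0;.046 -.0005 0 0 0 0 0;.046 -.0005 0 0 0 0 0;.046 -.0005 0 0 0 0 0;.046 0 0 0 0 0 0;.046 0 0 0 0 0 0;.046 0 0 0 0 0 0;.046 0 0 0 0 0 0';python3 to.py
python3 - <<'E'
from m import *
for n in("top","scene"):
    for r in orange(cam(n),.046,5): print(n,"orange",np.round(r[0],1),np.round(r[1],1),round(r[2],1))
E
```

```text
clock: 9.68
position: [0.5875, 0.0702, 0.0564]
tool_rot: [3.142, -0.001, 3.054]
force: [-3.9, 0.5, 9.3]
grip_width: 0.0492
finger_force: 22.0
t 9.68 pos [587.5  70.2  56.4] yaw [ 1.8000e+02 -4.0000e-02  1.7497e+02] nest [21.3 -0.8] F [-3.9  0.5  9.3] w 49.2 g 22.0
clock: 10.35
position: [0.588, 0.0701, 0.0564]
tool_rot: [-3.141, -0.004, 3.054]
force: [-14.9, 1.9, 17.8]
grip_width: 0.0494
finger_force: 22.9
t 10.35 pos [588.   70.1  56.4] yaw [-179.99   -0.22  174.98] nest [21.8 -0.8] F [-14.9   1.9  17.8] w 49.4 g 22.9
top orange [712.9  13. ] [45.6 88.5] 85.0
top orange [729.6  79.9] [61.4 47. ] 0.1
scene orange [720.7  47.3] [120.6  91.7] 84.8
scene orange [598.7  71.6] [54.3 56.1] 83.2
```

```bash
python3 -m crank '.046 .0006 0 0 0 0 0;.046 .0006 0 0 0 0 0;.07 0 0 0 0 0 0;.07 0 0 0 0 0 0;.07 0 0 0 0 0 0;.07 0 0 -.02 0 0 0;.07 0 0 -.035 0 0 0;.07 0 0 -.035 0 0 0';python3 to.py 459.3,-385.5,130,180
python3 - <<'E'
from m import *
for n in("top","scene"):
    f=cam(n); P=cloud(f); Q=P[(abs(P[...,0]-.495)<.07)&(abs(P[...,1]+.381)<.05)]
    for r in orange(f,.046,5): print(n,"orange",np.round(r[0],1),np.round(r[1],1),round(r[2],1))
    w=Q[(abs(Q[:,2]-.0195)<.003)]; print("rack",cv2.minAreaRect(w[:,:2].astype(np.float32)*1000))
E
```

```text
clock: 11.12
position: [0.5879, 0.0698, 0.1464]
tool_rot: [-3.141, -0.002, 3.054]
force: [0.8, 1.3, 1.0]
grip_width: 0.07
finger_force: 0.0
t 11.12 pos [587.9  69.8 146.4] yaw [-1.7995e+02 -1.2000e-01  1.7495e+02] nest [21.8 -1.1] F [0.8 1.3 1. ] w 70.0 g 0.0
shift now-frame [  88.  -464.8   17. ] target-frame [ 128.6 -455.3   16.4] rot [-0.04 -0.13 -5.05]
top orange [719.7  12.4] [45.6 72.9] 85.0
rack ((495.0938720703125, -381.18719482421875), (112.33541107177734, 70.5574951171875), 0.6769726276397705)
scene orange [720.9  47.2] [120.7  92. ] 84.8
scene orange [587.   72.9] [53.2 80. ] 84.5
rack ((495.1415710449219, -384.00445556640625), (68.85078430175781, 117.00773620605469), 89.79666137695312)
```

```bash
python3 -m crank '.07 .007 -.0375 0 0 0 0;.07 .007 -.0375 0 0 0 0;.07 .007 -.0375 0 0 0 0;.07 .007 -.0375 0 0 0 0;.07 .007 -.0375 0 0 0 0;.07 .007 -.0375 0 0 0 0;.07 .007 -.0375 0 0 0 0;.07 .007 -.0375 0 0 0 0' && python3 -m crank '.065 .008 -.0412 0 0 0 0;.065 .008 -.0412 0 0 0 0;.065 .008 -.0412 0 0 0 0;.065 .008 -.0412 0 0 0 0;.065 0 0 0 0 0 -5.05;.065 0 0 0 0 0 0;.065 0 0 0 0 0 0;.065 0 0 0 0 0 0';python3 to.py 459.3,-385.5,57,180
python3 - <<'E'
from h import *
f=cam("scene"); a=cv2.resize(f["pixels"][110:230,180:340],None,fx=4,fy=4,interpolation=cv2.INTER_CUBIC); cv2.imwrite("pics/rack.png",a[:,:,::-1])
E
```

```text
clock: 11.88
position: [0.5057, -0.2257, 0.1461]
tool_rot: [-3.142, 0.0, 3.054]
force: [0.6, 0.4, 0.5]
grip_width: 0.0697
finger_force: 0.0
clock: 12.55
position: [0.461, -0.383, 0.146]
tool_rot: [3.141, 0.0, 3.141]
force: [0.0, 0.1, 0.2]
grip_width: 0.065
finger_force: 0.0
t 12.55 pos [ 461. -383.  146.] yaw [1.7996e+02 1.0000e-02 1.7996e+02] nest [ -65.2 -463.3] F [0.  0.1 0.2] w 65.0 g 0.0
shift now-frame [ 1.7 -2.5 89. ] target-frame [ 1.7 -2.5 89. ] rot [ 0.04  0.01 -0.04]
```

View pics/rack.png

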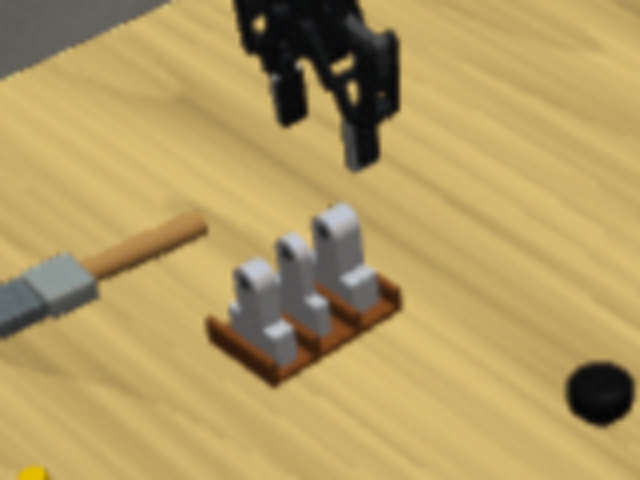

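The open fingers are above the thick packer (tab at (337,215)) and straddle it. I'll descend, grip and lift.

```bash
python3 -m crank '.06 .0017 -.0025 .03 0 0 0;.06 0 0 .03 0 0 0;.06 0 0 .022 0 0 0;.06 0 0 .007 0 0 0;.04 0 0 0 0 0 0;.022 0 0 0 0 0 0;.022 0 0 0 0 0 0;.022 0 0 0 0 0 0' 40 && python3 -m crank '.022 0 0 0 0 0 0;.022 0 0 0 0 0 0;.022 0 0 -.01 0 0 0;.022 0 0 -.015 0 0 0;.022 0 0 -.03 0 0 0;.022 0 0 -.03 0 0 0;.022 0 0 0 0 0 0;.022 0 0 0 0 0 0';python3 to.py
cat > pk.py <<'E'
from h import *
import sys
def held(lo,hi):
    s=telemetry.observe(); p=np.array(s["position"])
    for n in("top","scene"):
        f=cam(n); P=cloud(f); hsv=cv2.cvtColor(f["pixels"],cv2.COLOR_RGB2HSV)
        g=(hsv[...,1]<60)&(hsv[...,2]>85)&(np.hypot(P[...,0]-p[0],P[...,1]-p[1])<.045)&(P[...,2]>lo)&(P[...,2]<hi)
        q=P[g]; 
        if len(q): print(n,len(q),"mean-tcp",((q.mean(0)-p)*1000).round(1),"lo/hi-tcp",((np.percentile(q,[2,98],0)-p)*1000).round(1).tolist())
s=telemetry.observe()["position"]; held(s[2]-.055,s[2]-.018)
E
python3 pk.py
```

```text
clock: 13.27
position: [0.4596, -0.387, 0.0588]
tool_rot: [-3.14, 0.002, -3.141]
force: [0.9, 1.2, 6.5]
grip_width: 0.0254
finger_force: 40.3
clock: 13.93
position: [0.4595, -0.3872, 0.1446]
tool_rot: [-3.139, 0.003, -3.142]
force: [-0.3, -0.7, -2.3]
grip_width: 0.0256
finger_force: 39.8
t 13.93 pos [ 459.5 -387.2  144.6] yaw [-179.88    0.18 -180.  ] nest [ -66.3 -467.5] F [-0.3 -0.7 -2.3] w 25.6 g 39.8
top 2 mean-tcp [ -0.6  22.2 -26.6] lo/hi-tcp [[-10.5, 22.0, -26.6], [9.2, 22.4, -26.5]]
scene 161 mean-tcp [  3.9  11.5 -35.9] lo/hi-tcp [[-11.7, -20.4, -51.6], [11.3, 27.7, -21.4]]
```

```bash
python3 to.py n:-34,0,120 
```

```text
t 14.03 pos [ 458.6 -386.3  142.2] yaw [ 1.7999e+02 -1.0000e-02 -1.7998e+02] nest [ -67.3 -466.8] F [ 0.2  0.6 -1.5] w 25.0 g 39.7
shift now-frame [-74.  462.1  22.3] target-frame [-33.3 466.8  22.2] rot [ 0.01 -0.01  5.02]
```

```bash
python3 -m crank '.022 0 0 0 0 0 5.02;.022 -.0028 .03 0 0 0 0;.022 -.0028 .04 0 0 0 0;.022 -.0028 .04 0 0 0 0;.022 -.0028 .04 0 0 0 0;.022 -.0028 .04 0 0 0 0;.022 -.0028 .04 0 0 0 0;.022 -.0028 .04 0 0 0 0' && python3 -m crank '.022 -.0028 .04 0 0 0 0;.022 -.0028 .04 0 0 0 0;.022 -.0028 .04 0 0 0 0;.022 -.0028 .04 0 0 0 0;.022 -.0027 .0368 0 0 0 0;.022 0 0 .01 0 0 0;.022 0 0 0 0 0 0;.022 0 0 0 0 0 0';python3 to.py n:-34,0,80; python3 pk.py
python3 - <<'E'
from h import *
f=cam("scene"); a=cv2.resize(f["pixels"][200:330,290:450],None,fx=4,fy=4,interpolation=cv2.INTER_CUBIC); cv2.imwrite("pics/place1.png",a[:,:,::-1])
E
```

```text
clock: 14.7
position: [0.5012, -0.1174, 0.1414]
tool_rot: [-3.142, -0.002, 3.054]
force: [1.2, 0.4, -0.4]
grip_width: 0.0252
finger_force: 39.8
clock: 15.37
position: [0.532, 0.0749, 0.1312]
tool_rot: [-3.14, -0.002, 3.054]
force: [-1.1, -0.7, -1.3]
grip_width: 0.0253
finger_force: 39.9
t 15.37 pos [532.   74.9 131.2] yaw [-1.7992e+02 -1.2000e-01  1.7500e+02] nest [-34.3  -0.9] F [-1.1 -0.7 -1.3] w 25.3 g 39.9
shift now-frame [-0.4  1.  51.2] target-frame [-0.3  0.9 51.2] rot [-0.08 -0.12 -0.  ]
scene 255 mean-tcp [  6.7   7.9 -34. ] lo/hi-tcp [[-8.5, -21.0, -49.4], [13.1, 25.7, -20.3]]
```

View pics/place1.png

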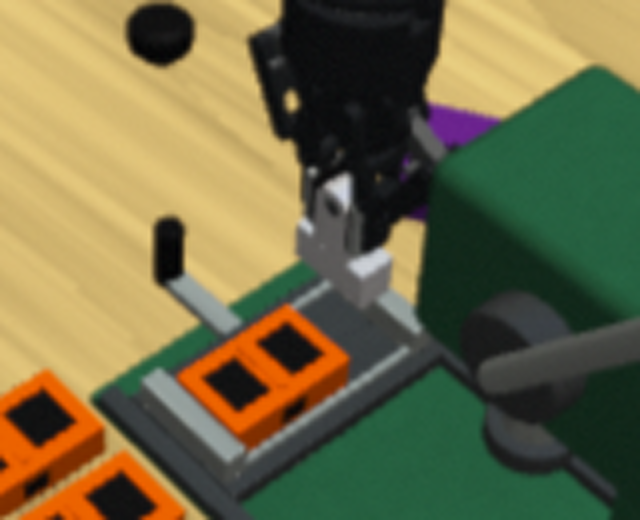

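The picture shows the thick packer held upright over the near gap (about (345,250)). The housing is against the far stop, so I'm going down.

```bash
python3 -m crank '.022 0 .0009 .01 0 0 0;.022 0 0 .015 0 0 0;.022 0 0 .015 0 0 0;.022 0 0 .008 0 0 0;.022 0 0 .004 0 0 0;.022 0 0 0.002 0 0 0;.022 0 0 0 0 0 0;.022 0 0 0 0 0 0'; python3 to.py;python3 -m crank '.022 0 0 .001 0 0 0;.022 0 0 .001 0 0 0;.022 0 0 .0005 0 0 0;.022 0 0 0 0 0 0;.022 0 0 0 0 0 0;.022 0 0 0 0 0 0;.022 0 0 0 0 0 0;.022 0 0 0 0 0 0'; python3 to.py
```

```text
clock: 16.18
position: [0.5332, 0.0763, 0.0786]
tool_rot: [3.141, 0.001, 3.054]
force: [0.3, -0.1, -1.9]
grip_width: 0.0253
finger_force: 39.9
t 16.18 pos [533.2  76.3  78.6] yaw [1.7999e+02 3.0000e-02 1.7498e+02] nest [-33.3   0.6] F [ 0.3 -0.1 -1.9] w 25.3 g 39.9
clock: 16.85
position: [0.5329, 0.0764, 0.0757]
tool_rot: [-3.142, -0.0, 3.054]
force: [0.3, 0.1, -0.7]
grip_width: 0.0254
finger_force: 39.9
t 16.85 pos [532.9  76.4  75.7] yaw [-180.     -0.    174.99] nest [-33.5   0.7] F [ 0.3  0.1 -0.7] w 25.4 g 39.9
```

```bash
python3 -m crank '.022 -.0005 0 0 0 0 0;.022 -.0005 0 0 0 0 0;.022 -.0005 0 0 0 0 0;.022 -.0005 0 0 0 0 0;.022 -.0005 0 0 0 0 0;.022 0 0 0 0 0 0;.022 0 0 0 0 0 0;.022 0 0 0 0 0 0'; python3 to.py;python3 -m crank '.022 -.0005 0 0 0 0 0;.022 -.0005 0 0 0 0 0;.022 -.0005 0 0 0 0 0;.022 0 0 0 0 0 0;.022 0 0 0 0 0 0;.022 0 0 0 0 0 0;.022 0 0 0 0 0 0;.022 0 0 0 0 0 0'; python3 to.py
```

```text
clock: 17.52
position: [0.5354, 0.0762, 0.0757]
tool_rot: [-3.142, -0.0, 3.054]
force: [-0.3, -0.6, -1.4]
grip_width: 0.0252
finger_force: 39.9
t 17.52 pos [535.4  76.2  75.7] yaw [-180.   -0.  175.] nest [-31.1   0.7] F [-0.3 -0.6 -1.4] w 25.2 g 39.9
clock: 18.18
position: [0.5369, 0.076, 0.0757]
tool_rot: [-3.142, 0.0, 3.054]
force: [-0.1, 0.5, -2.0]
grip_width: 0.0252
finger_force: 39.9
t 18.18 pos [536.9  76.   75.7] yaw [-180.      0.    174.99] nest [-29.6   0.6] F [-0.1  0.5 -2. ] w 25.2 g 39.9
```

```bash
python3 -m crank '.022 -.0005 0 0 0 0 0;.022 -.0005 0 0 0 0 0;.022 -.0005 0 0 0 0 0;.022 0 0 0 0 0 0;.022 0 0 0 0 0 0;.022 0 0 0 0 0 0;.022 0 0 0 0 0 0;.022 0 0 0 0 0 0'; python3 to.py;python3 -m crank '.022 -.0005 0 0 0 0 0;.022 -.0005 0 0 0 0 0;.022 0 0 0 0 0 0;.022 0 0 0 0 0 0;.022 0 0 0 0 0 0;.022 0 0 0 0 0 0;.022 0 0 0 0 0 0;.022 0 0 0 0 0 0'; python3 to.py
```

```text
clock: 18.85
position: [0.5372, 0.076, 0.0754]
tool_rot: [-3.141, -0.003, 3.054]
force: [-8.1, 1.1, 2.7]
grip_width: 0.0252
finger_force: 40.5
t 18.85 pos [537.2  76.   75.4] yaw [-1.7998e+02 -1.5000e-01  1.7501e+02] nest [-29.3   0.7] F [-8.1  1.1  2.7] w 25.2 g 40.5
clock: 19.52
position: [0.5373, 0.076, 0.0753]
tool_rot: [-3.141, -0.005, 3.054]
force: [-13.0, 1.7, 4.9]
grip_width: 0.025
finger_force: 40.9
t 19.52 pos [537.3  76.   75.3] yaw [-179.97   -0.26  175.01] nest [-29.2   0.6] F [-13.    1.7   4.9] w 25.0 g 40.9
```

```bash
python3 -m crank '.022 .001 0 0 0 0 0;.022 .0009 0 0 0 0 0;.022 0 0 .0005 0 0 0;.022 0 0 .0005 0 0 0;.022 0 0 .0005 0 0 0;.022 0 0 0 0 0 0;.022 0 0 0 0 0 0;.022 0 0 0 0 0 0'; python3 to.py
```

```text
clock: 20.18
position: [0.5371, 0.076, 0.0747]
tool_rot: [3.141, -0.001, 3.054]
force: [-10.1, 0.8, 17.4]
grip_width: 0.0252
finger_force: 42.3
t 20.18 pos [537.1  76.   74.7] yaw [ 1.7999e+02 -5.0000e-02  1.7499e+02] nest [-29.4   0.6] F [-10.1   0.8  17.4] w 25.2 g 42.3
```

```bash
python3 -m crank '.022 0 0 -.0007 0 0 0;.022 .0006 0 0 0 0 0;.022 0 0 0 0 0 0;.022 0 0 0 0 0 0;.045 0 0 0 0 0 0;.05 0 0 0 0 0 0;.05 0 0 0 0 0 0;.05 0 0 0 0 0 0'; python3 to.py; python3 -m crank '.055 0 0 -.005 0 0 0;.06 0 0 -.01 0 0 0;.06 0 0 -.025 0 0 0;.06 0 0 -.03 0 0 0;.06 0 -.04 0 0 0 0;.06 0 -.04 0 0 0 0;.06 0 -.04 0 0 0 0;.06 0 -.04 0 0 0 0';python3 to.py 537,-378.5,146,180
python3 - <<'E'
from m import *
for n in("top","scene"):
    f=cam(n); P=cloud(f)
    for r in orange(f,.046,5): print(n,"orange",np.round(r[0],1),np.round(r[1],1),round(r[2],1))
    if n=="scene":
        a=cv2.resize(f["pixels"][220:330,300:440],None,fx=4,fy=4,interpolation=cv2.INTER_CUBIC);b=cv2.resize(f["pixels"][145:215,220:290],None,fx=5,fy=5,interpolation=cv2.INTER_CUBIC)
        a[:180,:180]=b[40:220,60:240][:180,:180]; cv2.imwrite("pics/after1.png",a[:,:,::-1])
    for nm,Q in(("thick",P[(abs(P[...,0]-.537)<.03)&(abs(P[...,1]-.076)<.025)&(P[...,2]>.06)&(P[...,2]<.095)]),("mid",P[(abs(P[...,0]-.532)<.018)&(abs(P[...,1]+.378)<.05)&(P[...,2]>.04)&(P[...,2]<.08)])):
        if len(Q)>3: print(n,nm,len(Q),np.round(np.percentile(Q,[2,98],0)*1000,1).tolist())
E
```

```text
clock: 20.85
position: [0.5372, 0.076, 0.075]
tool_rot: [3.142, 0.001, 3.054]
force: [-0.4, 0.1, 0.0]
grip_width: 0.0501
finger_force: 0.0
t 20.85 pos [537.2  76.   75. ] yaw [1.8000e+02 3.0000e-02 1.7499e+02] nest [-29.3   0.7] F [-0.4  0.1  0. ] w 50.1 g 0.0
clock: 21.52
position: [0.5228, -0.0849, 0.1462]
tool_rot: [3.142, 0.001, 3.055]
force: [1.2, -0.8, 0.3]
grip_width: 0.0599
finger_force: 0.0
t 21.52 pos [522.8 -84.9 146.2] yaw [1.8000e+02 8.0000e-02 1.7504e+02] nest [ -29.6 -160.9] F [ 1.2 -0.8  0.3] w 59.9 g 0.0
shift now-frame [-3.960e+01 -2.913e+02  2.000e-01] target-frame [-1.420e+01 -2.936e+02  2.000e-01] rot [ 0.    0.08 -4.96]
top orange [720.1  12.4] [45.8 74.1] 85.5
top orange [718.1  80.2] [46.6 82. ] 84.6
top thick 88 [[525.2, 67.3, 63.2], [546.8, 92.4, 94.1]]
top mid 71 [[524.1, -387.9, 42.0], [539.6, -364.5, 76.8]]
scene orange [722.5  79.8] [54.8 86.4] 85.0
scene orange [717.7  14.2] [54.3 91.7] 84.8
scene orange [587.5  73. ] [53.  79.8] 84.9
scene thick 227 [[526.0, 65.1, 60.6], [548.4, 90.5, 92.3]]
scene mid 133 [[524.5, -393.3, 42.0], [542.1, -366.4, 76.5]]
```

View pics/after1.png

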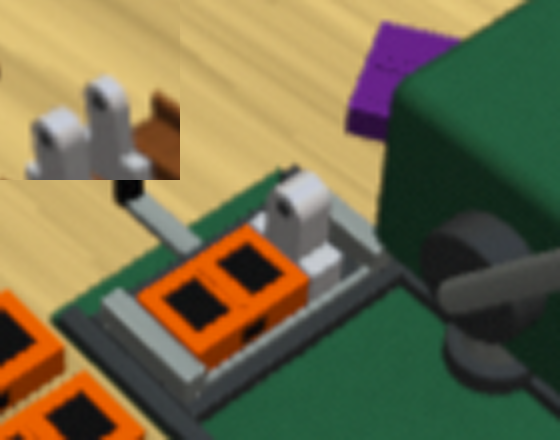

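The inset shows the rack. The main view shows the thick packer standing upright on the floor against the housing at (300,240). Next is the mid packer, gripped 5 mm toward the near side so the pads clear the thick tab.

```bash
python3 -m crank '.06 0 0 0 0 0 -4.96;.06 -.0007 -.042 0 0 0 0;.06 -.0007 -.042 0 0 0 0;.06 -.0007 -.042 0 0 0 0;.06 -.0007 -.042 0 0 0 0;.06 -.0007 -.042 0 0 0 0;.06 -.0007 -.042 0 0 0 0;.06 -.0004 -.0416 0 0 0 0'; python3 to.py 527.4,-378.5,57,180
```

```text
clock: 22.28
position: [0.5272, -0.3769, 0.146]
tool_rot: [-3.141, 0.001, 3.141]
force: [0.8, 0.6, 1.1]
grip_width: 0.0599
finger_force: 0.0
t 22.28 pos [ 527.2 -376.9  146. ] yaw [-1.7997e+02  4.0000e-02  1.7995e+02] nest [ 2.000e-01 -4.514e+02] F [0.8 0.6 1.1] w 59.9 g 0.0
shift now-frame [-0.2 -1.5 89. ] target-frame [-0.2 -1.6 89. ] rot [-0.03  0.04 -0.05]
```

```bash
python3 -m crank '.06 0 -.0015 .03 0 0 0;.06 0 0 .03 0 0 0;.06 0 0 .022 0 0 0;.06 0 0 .007 0 0 0;.04 0 0 0 0 0 0;.022 0 0 0 0 0 0;.022 0 0 0 0 0 0;.022 0 0 0 0 0 0' 40 && python3 -m crank '.022 0 0 0 0 0 0;.022 0 0 0 0 0 0;.022 0 0 -.01 0 0 0;.022 0 0 -.015 0 0 0;.022 0 0 -.03 0 0 0;.022 0 0 -.03 0 0 0;.022 0 0 0 0 0 0;.022 0 0 0 0 0 0';python3 to.py n:-54.5,0.7,142; python3 pk.py
```

```text
clock: 22.95
position: [0.5282, -0.3769, 0.058]
tool_rot: [-3.14, 0.002, 3.141]
force: [-0.8, -0.0, 9.5]
grip_width: 0.025
finger_force: 40.4
clock: 23.62
position: [0.5282, -0.3769, 0.1438]
tool_rot: [-3.14, 0.004, 3.141]
force: [-0.1, 0.8, -1.4]
grip_width: 0.0251
finger_force: 39.6
t 23.62 pos [ 528.2 -376.9  143.8] yaw [-179.88    0.2   179.96] nest [   1.2 -451.3] F [-0.1  0.8 -1.4] w 25.1 g 39.6
shift now-frame [ 16.5 455.2   0.8] target-frame [ 55.7 452.    1.8] rot [-0.11  0.21  4.96]
scene 153 mean-tcp [  8.   10.9 -36.2] lo/hi-tcp [[-2.9, -19.7, -52.0], [13.4, 28.3, -21.6]]
```

```bash
python3 -m crank '.022 0 0 0 0 0 4.96;.022 .005 .03 0 0 0 0;.022 .005 .04 0 0 0 0;.022 .005 .04 0 0 0 0;.022 .005 .04 0 0 0 0;.022 .005 .04 0 0 0 0;.022 .005 .04 0 0 0 0;.022 .005 .04 0 0 0 0' && python3 -m crank '.022 .005 .04 0 0 0 0;.022 .005 .04 0 0 0 0;.022 .005 .04 0 0 0 0;.022 .005 .04 0 0 0 0;.022 .0042 .022 0 0 0 0;.022 0 0 .01 0 0 0;.022 0 0 0 0 0 0;.022 0 0 0 0 0 0';python3 to.py n:-58,0.7,101; python3 pk.py
```

```text
clock: 24.38
position: [0.515, -0.1025, 0.1403]
tool_rot: [-3.142, -0.001, 3.054]
force: [1.9, -0.3, -1.7]
grip_width: 0.0251
finger_force: 39.7
clock: 25.05
position: [0.5072, 0.0782, 0.1302]
tool_rot: [-3.14, -0.002, 3.054]
force: [-0.7, 0.3, -1.1]
grip_width: 0.0253
finger_force: 39.7
t 25.05 pos [507.2  78.2 130.2] yaw [-1.7993e+02 -1.0000e-01  1.7498e+02] nest [-59.4   0.3] F [-0.7  0.3 -1.1] w 25.3 g 39.7
shift now-frame [-1.4  0.5 29.2] target-frame [-1.4  0.4 29.2] rot [-0.07 -0.1  -0.02]
scene 371 mean-tcp [ 18.1   4.8 -37.1] lo/hi-tcp [[0.9, -22.6, -52.6], [40.8, 24.5, -20.6]]
```

```bash
python3 -m crank '.022 0 .0004 .01 0 0 0;.022 0 0 .01 0 0 0;.022 0 0 .009 0 0 0;.022 -.001 0 0 0 0 0;.022 -.001 0 0 0 0 0;.022 -.001 0 0 0 0 0;.022 0 0 0 0 0 0;.022 0 0 0 0 0 0'; python3 to.py; python3 -m crank '.022 -.0005 0 0 0 0 0;.022 -.0005 0 0 0 0 0;.022 -.0003 0 0 0 0 0;.022 0 0 0 0 0 0;.022 0 0 0 0 0 0;.022 0 0 0 0 0 0;.022 0 0 0 0 0 0;.022 0 0 0 0 0 0';python3 to.py
```

```text
clock: 25.82
position: [0.511, 0.0792, 0.1022]
tool_rot: [3.141, 0.001, 3.054]
force: [0.6, -0.8, -0.5]
grip_width: 0.0251
finger_force: 39.7
t 25.82 pos [511.   79.2 102.2] yaw [1.7999e+02 3.0000e-02 1.7499e+02] nest [-55.6   1.5] F [ 0.6 -0.8 -0.5] w 25.1 g 39.7
clock: 26.48
position: [0.512, 0.0791, 0.1019]
tool_rot: [-3.142, -0.0, 3.054]
force: [0.2, -0.6, -0.7]
grip_width: 0.025
finger_force: 39.7
t 26.48 pos [512.   79.1 101.9] yaw [-180.   -0.  175.] nest [-54.6   1.5] F [ 0.2 -0.6 -0.7] w 25.0 g 39.7
```

```bash
python3 -m crank '.022 -.0003 -.0007 .001 0 0 0;.022 -.0003 0 0 0 0 0;.022 0 0 0 0 0 0;.022 0 0 0 0 0 0;.022 0 0 0 0 0 0;.022 0 0 0 0 0 0;.022 0 0 0 0 0 0;.022 0 0 0 0 0 0'; python3 to.py; python3 -m crank '.022 -.0003 0 0 0 0 0;.022 -.0003 0 0 0 0 0;.022 0 0 0 0 0 0;.022 0 0 0 0 0 0;.022 0 0 0 0 0 0;.022 0 0 0 0 0 0;.022 0 0 0 0 0 0;.022 0 0 0 0 0 0';python3 to.py
```

```text
clock: 27.15
position: [0.5126, 0.0783, 0.1009]
tool_rot: [-3.142, -0.0, 3.054]
force: [-0.5, 0.1, -0.7]
grip_width: 0.0252
finger_force: 39.7
t 27.15 pos [512.6  78.3 100.9] yaw [-180.     -0.    174.99] nest [-54.    0.8] F [-0.5  0.1 -0.7] w 25.2 g 39.7
clock: 27.82
position: [0.5128, 0.0783, 0.1008]
tool_rot: [-3.141, -0.001, 3.054]
force: [-5.0, 0.4, 1.7]
grip_width: 0.0253
finger_force: 40.0
t 27.82 pos [512.8  78.3 100.8] yaw [-1.7999e+02 -5.0000e-02  1.7500e+02] nest [-53.8   0.8] F [-5.   0.4  1.7] w 25.3 g 40.0
```

```bash
python3 -m crank '.022 .0009 0 0 0 0 0;.022 .0007 0 0 0 0 0;.022 0 0 .003 0 0 0;.022 0 0 .003 0 0 0;.022 0 0 .003 0 0 0;.022 0 0 0.002 0 0 0;.022 0 0 0 0 0 0;.022 0 0 0 0 0 0'; python3 to.py
```

```text
clock: 28.48
position: [0.5116, 0.0783, 0.0897]
tool_rot: [-3.141, -0.0, 3.054]
force: [-0.9, -0.1, -0.1]
grip_width: 0.025
finger_force: 39.8
t 28.48 pos [511.6  78.3  89.7] yaw [-1.7999e+02 -1.0000e-02  1.7499e+02] nest [-55.    0.7] F [-0.9 -0.1 -0.1] w 25.0 g 39.8
```

```bash
python3 -m crank '.022 0 0 .003 0 0 0;.022 0 0 .003 0 0 0;.022 0 0 .003 0 0 0;.022 0 0 .003 0 0 0;.022 0 0 0.002 0 0 0;.022 0 0 0 0 0 0;.022 0 0 0 0 0 0;.022 0 0 0 0 0 0'; python3 to.py;  python3 -m crank '.022 0 0 .0005 0 0 0;.022 0 0 .0005 0 0 0;.022 0 0 .0005 0 0 0;.022 0 0 0 0 0 0;.022 0 0 0 0 0 0;.022 0 0 0 0 0 0;.022 0 0 0 0 0 0;.022 0 0 0 0 0 0'; python3 to.py
```

```text
clock: 29.15
position: [0.5117, 0.0784, 0.076]
tool_rot: [-3.142, 0.0, 3.054]
force: [-0.1, 0.8, -0.9]
grip_width: 0.0254
finger_force: 39.8
t 29.15 pos [511.7  78.4  76. ] yaw [-1.8000e+02  1.0000e-02  1.7499e+02] nest [-54.9   0.8] F [-0.1  0.8 -0.9] w 25.4 g 39.8
clock: 29.82
position: [0.5116, 0.0784, 0.0744]
tool_rot: [-3.142, -0.0, 3.054]
force: [0.2, 0.1, -1.4]
grip_width: 0.025
finger_force: 39.8
t 29.82 pos [511.6  78.4  74.4] yaw [-180.     -0.    174.99] nest [-55.    0.8] F [ 0.2  0.1 -1.4] w 25.0 g 39.8
```

```bash
python3 -m crank '.022 0 0 .0005 0 0 0;.022 0 0 .0003 0 0 0;.022 0 0 0 0 0 0;.022 0 0 0 0 0 0;.022 0 0 0 0 0 0;.022 0 0 0 0 0 0;.022 0 0 0 0 0 0;.022 0 0 0 0 0 0'; python3 to.py
```

```text
clock: 30.48
position: [0.5117, 0.0784, 0.0739]
tool_rot: [3.141, 0.0, 3.054]
force: [-1.8, -0.3, 8.2]
grip_width: 0.025
finger_force: 40.9
t 30.48 pos [511.7  78.4  73.9] yaw [1.7999e+02 2.0000e-02 1.7499e+02] nest [-54.9   0.8] F [-1.8 -0.3  8.2] w 25.0 g 40.9
```

```bash
python3 -m crank '.022 0 0 -.0002 0 0 0;.022 0 0 0 0 0 0;.045 0 0 0 0 0 0;.05 0 0 0 0 0 0;.05 0 0 0 0 0 0;.055 0 0 -.004 0 0 0;.06 0 0 -.01 0 0 0;.06 0 0 -.03 0 0 0' && python3 -m crank '.06 0 0 -.03 0 0 0;.06 0 -.02 -.01 0 0 0;.03 0 -.04 0 0 0 0;.0 0 -.04 0 0 0 0;.0 -.01 -.04 0 0 0 0;0 -.02 0 0 0 0 0;0 -.025 0 0 0 0 0;0 0 0 0 0 0 0';python3 to.py n:1,-145,54
python3 - <<'E'
from m import *
for n in("top","scene"):
    f=cam(n); P=cloud(f)
    for r in orange(f,.046,5): print(n,"orange",np.round(r[0],1),np.round(r[1],1),round(r[2],1))
    if n=="scene":
        a=cv2.resize(f["pixels"][220:330,300:440],None,fx=4,fy=4,interpolation=cv2.INTER_CUBIC); cv2.imwrite("pics/after2.png",a[:,:,::-1])
    Q=P[(abs(P[...,0]-.527)<.04)&(abs(P[...,1]-.076)<.025)&(P[...,2]>.06)&(P[...,2]<.11)]
    print(n,len(Q),np.round(np.percentile(Q,[2,98],0)*1000,1).tolist())
    hsv=cv2.cvtColor(f["pixels"],cv2.COLOR_RGB2HSV)
    G=P[(hsv[...,2]<70)&(abs(P[...,0]-.557)<.03)&(abs(P[...,1]+.026)<.03)&(abs(P[...,2]-.05)<.012)]
    if len(G): print("grip",G.mean(0).round(4))
E
```

```text
clock: 31.15
position: [0.5101, 0.0781, 0.1164]
tool_rot: [-3.14, -0.004, 3.054]
force: [-0.5, -1.0, -0.2]
grip_width: 0.06
finger_force: 0.0
clock: 31.82
position: [0.5577, -0.0668, 0.159]
tool_rot: [3.142, 0.003, 3.053]
force: [-0.1, 1.2, 0.1]
grip_width: 0.0001
finger_force: 0.0
t 31.82 pos [557.7 -66.8 159. ] yaw [180.     0.19 174.93] nest [   3.6 -139.8] F [-0.1  1.2  0.1] w 0.1 g 0.0
shift now-frame [  3.   -5.2 105. ] target-frame [  2.6  -5.2 105. ] rot [ 0.    0.19 -0.07]
top orange [731.8  10.8] [46.9 50.4] 89.6
top orange [718.7  80. ] [46.9 81.8] 86.5
top 157 [[507.8, 67.1, 64.4], [546.1, 92.4, 95.6]]
scene orange [722.5  80.2] [55.7 86.5] 85.3
scene orange [717.8  14.2] [54.3 92. ] 84.5
scene orange [587.5  73. ] [53.  79.8] 84.9
scene 330 [[510.3, 65.0, 61.7], [548.4, 91.8, 92.6]]
grip [ 0.5607 -0.0252  0.0508]
```

View pics/after2.png

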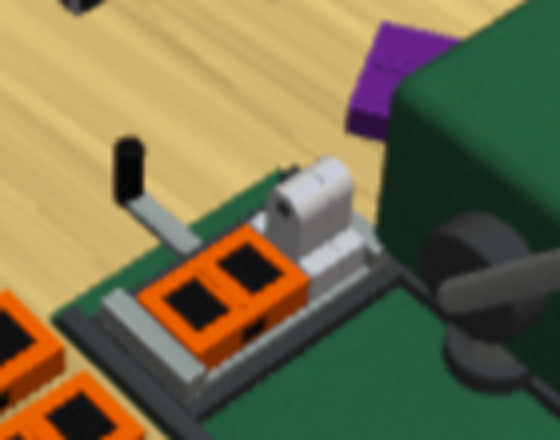

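Both packers stand side by side and level in the gap at (310,215), down on the nest floor. The housing is against the far stop and the grip is at (128,170). Now the sled push.

```bash
python3 -m crank '0 .0026 -.005 .03 0 0 0;0 0 0 .035 0 0 0;0 0 0 .03 0 0 0;0 0 0 .01 0 0 0;0 0 0 0 0 0 0;0 0 .005 0 0 0 0;0 0 .005 0 0 0 0;0 0 .003 0 0 0 0'; python3 to.py; python3 -m crank '0 0 .003 0 0 0 0;0 0 .003 0 0 0 0;0 0 .003 0 0 0 0;0 0 .003 0 0 0 0;0 0 .004 0 0 0 0;0 0 .004 0 0 0 0;0 0 .005 0 0 0 0;0 0 .005 0 0 0 0';python3 to.py
```

```text
clock: 32.58
position: [0.5533, -0.0566, 0.0546]
tool_rot: [3.141, 0.002, 3.055]
force: [0.5, 0.8, 0.3]
grip_width: 0.0001
finger_force: 0.0
t 32.58 pos [553.3 -56.6  54.6] yaw [1.7997e+02 1.4000e-01 1.7504e+02] nest [  -1.7 -130. ] F [0.5 0.8 0.3] w 0.1 g 0.0
clock: 33.25
position: [0.555, -0.0274, 0.0528]
tool_rot: [-3.142, 0.0, 3.054]
force: [0.6, -3.9, 2.3]
grip_width: -0.0
finger_force: 1.8
t 33.25 pos [555.  -27.4  52.8] yaw [-1.8000e+02  1.0000e-02  1.7499e+02] nest [  -2.5 -100.8] F [ 0.6 -3.9  2.3] w -0.0 g 1.8
```

```bash
python3 -m crank '0 0 .006 0 0 0 0;0 0 .007 0 0 0 0;0 0 .008 0 0 0 0;0 0 .008 0 0 0 0;0 0 .008 0 0 0 0;0 0 .008 0 0 0 0;0 0 .008 0 0 0 0;0 0 .008 0 0 0 0'; python3 to.py; python3 -m crank '0 0 .008 0 0 0 0;0 0 .008 0 0 0 0;0 0 .008 0 0 0 0;0 0 .007 0 0 0 0;0 0 .006 0 0 0 0;0 0 .005 0 0 0 0;0 0 .004 0 0 0 0;0 0 .004 0 0 0 0';python3 to.py
```

```text
clock: 33.92
position: [0.5603, 0.0339, 0.0528]
tool_rot: [-3.142, 0.0, 3.054]
force: [2.2, -3.8, 2.4]
grip_width: -0.0001
finger_force: 1.9
t 33.92 pos [560.3  33.9  52.8] yaw [-180.    0.  175.] nest [ -2.6 -39.3] F [ 2.2 -3.8  2.4] w -0.1 g 1.9
clock: 34.58
position: [0.5645, 0.0831, 0.0527]
tool_rot: [-3.141, -0.0, 3.054]
force: [1.4, -3.0, 0.1]
grip_width: 0.0001
finger_force: 1.7
t 34.58 pos [564.5  83.1  52.7] yaw [-1.7999e+02 -2.0000e-02  1.7499e+02] nest [-2.7 10.1] F [ 1.4 -3.   0.1] w 0.1 g 1.7
```

```bash
python3 -m crank '0 0 .004 0 0 0 0;0 0 .004 0 0 0 0;0 0 .004 0 0 0 0;0 0 .004 0 0 0 0;0 0 .002 0 0 0 0;0 0 .002 0 0 0 0;0 0 .002 0 0 0 0;0 0 .001 0 0 0 0'; python3 to.py; python3 -m crank '0 0 .001 0 0 0 0;0 0 .001 0 0 0 0;0 0 .001 0 0 0 0;0 0 .001 0 0 0 0;0 0 0 0 0 0 0;0 0 0 0 0 0 0;0 0 0 0 0 0 0;0 0 0 0 0 0 0';python3 to.py
```

```text
clock: 35.25
position: [0.5665, 0.1059, 0.0528]
tool_rot: [3.142, -0.0, 3.054]
force: [0.7, -3.7, 0.9]
grip_width: -0.0002
finger_force: 1.5
t 35.25 pos [566.5 105.9  52.8] yaw [ 1.80e+02 -1.00e-02  1.75e+02] nest [-2.6 33. ] F [ 0.7 -3.7  0.9] w -0.2 g 1.5
clock: 35.92
position: [0.5667, 0.1078, 0.0527]
tool_rot: [-3.14, -0.001, 3.053]
force: [0.0, -11.2, 2.1]
grip_width: -0.0003
finger_force: 6.3
t 35.92 pos [566.7 107.8  52.7] yaw [-1.7989e+02 -3.0000e-02  1.7491e+02] nest [-2.6 34.9] F [  0.  -11.2   2.1] w -0.3 g 6.3
```

```bash
python3 -m crank '0 0 .001 0 0 0 0;0 0 .001 0 0 0 0;0 0 0 0 0 0 0;0 0 0 0 0 0 0;0 0 -.003 0 0 0 0;0 0 -.01 0 0 0 0;0 0 -.02 0 0 0 0;0 0 -.03 0 0 0 0'; python3 -m crank '0 0 -.04 0 0 0 0;0 0 -.04 -.02 0 0 0;0 0 -.03 -.03 0 0 0;0 0 -.03 -.03 0 0 0;0 0 0 0 0 0 0;0 0 0 0 0 0 0;0 0 0 0 0 0 0;0 0 0 0 0 0 0'; python3 to.py
python3 - <<'E'
from m import *
f=cam("scene");g=cam("top"); P=cloud(f); hsv=cv2.cvtColor(f["pixels"],cv2.COLOR_RGB2HSV)
G=P[(hsv[...,2]<70)&(abs(P[...,0]-.571)<.03)&(abs(P[...,1]-.133)<.04)&(abs(P[...,2]-.05)<.012)]
print("grip",G.mean(0).round(4), "expected home", 0.558+.160*np.sin(np.radians(5)), -.0255+.1594)
for n,h in(("s",f),("t",g)):
  for r in orange(h,.046,5): print(n,"orange",np.round(r[0],1),np.round(r[1],1),round(r[2],1))
a=cv2.resize(f["pixels"][130:350,220:480],None,fx=2,fy=2); b=cv2.resize(g["pixels"][140:340,130:290],None,fx=1.65,fy=1.65); b=np.pad(b,((0,440-len(b)),(0,0),(0,0)))
cv2.imwrite("pics/end.png",np.hstack([a,b])[:,:,::-1])
E
```

```text
clock: 36.58
position: [0.5616, 0.0508, 0.0527]
tool_rot: [3.14, 0.0, 3.058]
force: [1.0, 0.1, -0.6]
grip_width: -0.0001
finger_force: 0.0
clock: 37.25
position: [0.5494, -0.0856, 0.1296]
tool_rot: [3.141, -0.001, 3.056]
force: [-0.1, 0.5, -0.5]
grip_width: -0.0001
finger_force: 0.0
t 37.25 pos [549.4 -85.6 129.6] yaw [ 1.7996e+02 -7.0000e-02  1.7508e+02] nest [  -3.  -159.2] F [-0.1  0.5 -0.5] w -0.1 g 0.0
grip [0.5743 0.1322 0.0511] expected home 0.5719449188396254 0.1339
s orange [601.6 232. ] [50.6 79.9] 85.3
s orange [722.3  80.1] [55.4 85.7] 84.8
s orange [717.7  14.2] [54.2 92. ] 85.0
t orange [712.4  13.4] [45.6 87.6] 84.7
t orange [718.   80.2] [46.6 81.4] 85.1
```

View pics/end.png

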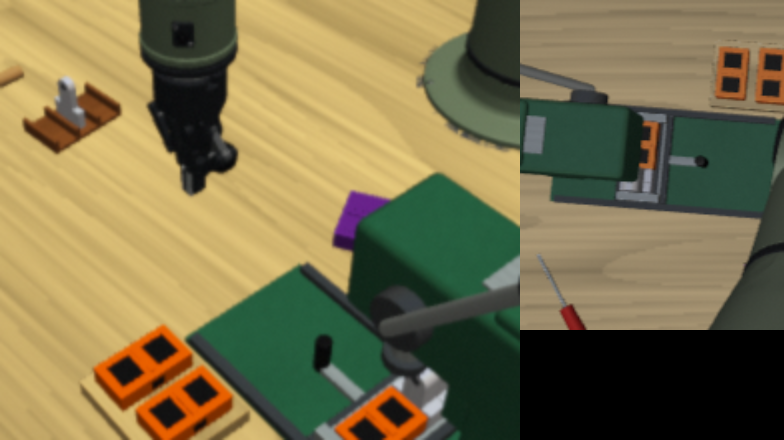

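The final picture shows the sled home under the head. The housing (about (385,415)) and both packers are still in place, the thin packer is in the rack, and the arm is clear of everything.

```bash
python3 -c "
from workcell import bot; print(bot.job_done())"
```

```text
the job is handed in; nothing more can be done
None
```

The job is handed in: the nest held the short housing (about 41 mm of free play felt, 40.5 mm nominal), so the mid and thick packers now stand in the gap on the nest floor, the thin one is still in the rack, and the sled was pushed home to its stop and released at about 37 s.

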